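Finish the drum pile, then hold the camera mast at its second stop

ROBOT

A 6-joint arm with a two-finger parallel gripper is mounted at the origin on the work surface. World frame = base frame: x ahead of the robot, y to its left, z up, the work surface at z = 0. Lengths are in m, angles in degrees, forces in N, time in s.
With the tool pointing down it reaches from about 0.375 to 0.9 m from the base axis. Payload 3.1 kg.
Tool frame: the origin (TCP) lies midway between the tips of the shut fingers; the grasp point (between the pads) lies 19 mm behind it; z points along the fingers, y is the line along which they close (so a half turn about z gives the same grasp; the last joint's range is limited). The gripper opens to 87 mm and grips with 3 to 60 N. Pads are 19 mm wide; open, the fingers measure 117 mm over their backs; the gripper's body (75 mm by 190 mm) begins 51 mm behind the grasp point.
Start: joints at [58.871, 30.224, 82.088, -0, 67.689, -10.227], TCP at [0.223, 0.584, 0.191] pointing down, gripper open.
Joint ranges: [-176.69, 176.69], [-43.24, 126.21], [12.49, 139.97], [-82, 262], [0, 151.66], [-163.58, 163.58]. Speed limits (degrees/s): [159.86, 159.86, 180, 180, 180, 180].

INTERFACE

Orientations are given as a 3x3 rotation matrix whose columns are the frame's x, y, z axes.
In Python, from rig import read_state, optics, bot gives the robot as it stands. The module is installed in compiled form; this text tells all that it offers.
- The arm moves only by the tool send_rows, never from a script. Its argument "commands" is a list of rows, each a list of 7 numbers: the turn, a rotation vector about the tool's x, y, z in units of 5 degrees (1.0 is 5 degrees), then the shift along the tool's x, y, z in units of 30 mm (1.0 is 30 mm), then the opening, from 0 (shut) to 1 (fully open). In form: [[rx, ry, rz, tx, ty, tz, gripper], ...]. A call has 1 to 20 rows; each row is the pose to reach, as a shift and turn from the pose commanded when the call began, along the tool's axes at that moment; what a row does not reach only later rows make up. A row lasts 1/12 s, in which the tool goes at most 41.7 mm and 7.16 degrees, less where a joint would pass 70% of its speed; a pose out of reach is approached as far as the arm can. A call with a gripper value outside its range is refused whole. The fingers move at their own pace and stop on an object; the grip force is fixed at half the most. Time passes only in rows, so rows that repeat a pose let the fingers close. It gives the time, the measured TCP pose, the force, the opening and the grip force at its end, in the units of the state.
- read_state(): the state, without advancing time (a new reading comes with each control period).
- optics.capture(name): name is "side" or "top" or "wrist"; returns a dict with "image" (384x512x3 uint8, blue, green, red), "intrinsics" (3x3 intrinsics, pixels), "extrinsics" (4x4, takes a point from world to camera coordinates); the wrist camera has in their place "T_tool_cam" (4x4, takes a point from camera to tool coordinates, whose origin is the TCP and whose axes are the flange's). Camera axes: x right, y down, z forward; pixel columns grow to the right and rows downward; lengths in m; the calibration is good to about 2 mm. A picture is of the moment at which its call begins: read the wrist's pose just before it. There is no depth.
- bot.hand_in(): hands the job in; it is judged then, once.
The state is a dict: "time_s": time; "joint_positions": joint angles; "qvel": joint speeds; "tau": joint torques, N m; "position": TCP position; "tcp_rot": TCP orientation; "force": force on the tool from outside, world axes, zero at the start; "moment": the same for the moment, N m; "opening": opening from 0.0 (shut) to 1.0 (fully open); "grasp_force": force on a finger pad.
Only numpy, scipy, OpenCV 4.12 (cv2) and the standard library are available. Lean on these libraries where they do the work, as an engineer would, in place of code of your own. Each camera call takes 0.05 s, during which the arm holds its last target. There are 200 camera calls.

TASK

Finish the model scene and take up the camera for its picture: lift the yellow model drum out of its clear tray and set it down (don't drop it) lying in the groove between the two blue drums, parallel to them and about level with their ends, making a pyramid of three. Then grip the head of the camera mast across its orange button so that the button is squeezed in, keep it squeezed, pull the mast straight up past the first stop until it comes up against the second stop, and finish there still holding it fully extended, as it sinks back if let go. The pyramid must stay standing, and the tank, chess knight, stone bridge, hex key, coaster and paint pot must be left alone.

Things in the scene. Friction and masses are not known exactly. Their poses are not given: they have to be found in the camera images.
- drum_loose: yellow model oil drum, a cylinder 42 mm in diameter and 62 mm long, about 60 g, lying on two low ribs in the clear tray. Origin at its centre; its x axis is the drum's axis (level).
- drum_left: blue model drum, same size (42 mm diameter, 62 mm long), loose, lying in the cradle beside the other blue drum. Origin at its centre, x axis along the drum.
- drum_right: the other blue model drum, same size, origin and axes as drum_left.
- cradle: fixed brown wooden base, 130 x 140 mm, 10 mm thick, origin at the centre of its underside, z up. The blue drums lie on it side by side along its x axis, centres about 21.5 mm either side of the middle (in y) and 31 mm above the table, kept from rolling away by two wooden chocks 14 mm high on their outer sides.
- saddle (a point): where the centre of the yellow drum must come to lie: above the middle of the cradle, 67 mm above the table, about 36 mm above the centres of the blue drums. Its axes are those of the cradle (x along the groove).
- tray: fixed clear plastic tray, 150 x 150 mm, walls 26 mm high and 3 mm thick, floor 3 mm thick; origin at the centre of its underside. On the middle of its floor two white ribs 5 mm high and 56 mm long, 20 mm apart, carry the yellow drum (centre about 26.5 mm above the table); beside the drum the floor is clear out to the walls.
- mast: telescopic camera mast fixed to the table: steel plate 100 x 90 x 14 mm, black sleeve 136 mm high (46 mm at its widest), aluminium tube sliding in it, topped by a grey grip block. Origin at the centre of the plate's underside, z up. Orange button on the block's +x face; camera on an arm to the +y side, 63 to 104 mm out, 46 mm wide, its top 7 mm above the block's middle.
- grip (a point): middle of the grey grip block (30 mm in the mast's x, 34 mm in y, 46 mm high), 178 mm above the table with the mast down; rises with it. The round orange button, 18 mm wide, stands 6 mm proud of the +x face at this height; the fingers, from above at this height, closing on the block along the mast's x, squeeze the button in.
- mast_head (a joint): how far the mast is pulled up, in m: 0 down, first stop about 0.051, second stop (hard end) 0.100. With the button out a latch locks it at 0 and stops it again at the first stop; with the button held in it slides freely past both. A weak spring and its weight draw it down with 4 to 8 N; let go at the second stop it sinks to 0.066, let go below the first to 0.016.
- mast_button (a joint): how far the orange button is pressed in, in m: 0 out, 0.006 flush with the block, 0.007 at most; the latch is free from 0.004 on. Its spring needs 2 N to start and about 6.5 N when flush.
- tank: red plastic tank model 112 mm long, to be left alone; origin under its middle.
- knight: beech chess knight 65 mm high, to be left alone; origin under its middle.
- bridge: grey resin stone bridge 130 mm long, to be left alone; origin under its middle.
- hex_key: aluminium hex key 90 mm long, to be left alone; origin under its long arm.
- coaster: round green ceramic coaster 94 mm across, to be left alone; origin under its middle.
- paint_pot: small paint pot 36 mm across and 45 mm high, to be left alone; origin under its middle.
There are look-alikes about, which are no part of the job. What is shaped like the drum_right but green or pink is not meant.

How it is judged (in metres and radians):
On the way, in this order (a step that is already met when the one before it is completed fails the run):
1. the yellow drum lies saddled between the two blue ones, let go (x of drum_loose in the frame of saddle between -0.015 and 0.015 m and y of drum_loose in the frame of saddle between -0.006 and 0.006 m and z of drum_loose in the frame of saddle between -0.006 and 0.005 m and angle between the x axis of drum_loose and the x axis of cradle, either way round below 0.2 rad and contact force between the fingers and drum_loose below 0.05 N and linear speed of drum_loose below 0.03 m/s and z of each of drum_left, drum_right in the frame of cradle below 0.036 m and distance between each of drum_left, drum_right and saddle below 0.052 m), for 0.3 s.
2. the button is squeezed in with the mast still down (value of joint mast_button above 0.004 m and value of joint mast_head below 0.02 m), for 0.1 s.
3. the mast is pulled to its second stop (value of joint mast_head above 0.094 m), for 0.2 s.
At the end, for the whole second after the job is handed in: Yellow drum still and untouched in the groove: within 15 mm along, 6 mm across, 5 mm in height, 0.2 rad; blue drums still on the cradle; fingers hold the mast head (over 4 N), button in by over 4 mm, mast at rest within 6 mm of its second stop (all of step 1 and value of joint mast_head above 0.094 m and velocity of joint mast_head between -0.01 and 0.01 m/s and value of joint mast_button above 0.004 m and contact force between the fingers and mast above 4 N); the arm keeps its last pose, push and grip.
It fails at once if a bystander (tank, knight, bridge, hex key, coaster, paint pot) is moved over 20 mm (distance of any of tank, knight, bridge, hex_key, coaster, paint_pot from where it was at the start of the episode above 0.02 m).
It fails at once if the yellow drum is dropped (falls faster than 0.5 m/s out of the fingers) (linear speed of drum_loose above 0.5 m/s and contact force between the fingers and drum_loose below 0.02 N).
It also fails if it takes over 72 s, if anything falls off the work surface, if the arm or the gripper's body presses on something with over 40 N, if the wrist force passes 120 N, or if a joint passes its speed limit or range.

## Working session

There is one attempt and no reset: what is moved stays moved. The work goes in short steps, Python scripts to look and compute and a tool call to move; the robot and the scene stay as the last step left them, time stands still between calls to the robot, and variables do not carry over. Pictures are saved under pics/ and viewed, at most 10 in all, crops included, and the job is handed in when it is done.

Besides the shell and the picture viewer there is one more tool, called as name(argument=value, ...) on one line, values as JSON. send_rows: Moves the arm, as the interface text tells. Its arguments: {"type":"object","properties":{"commands":{"type":"array","items":{"type":"array","items":{"type":"number"}}}},"required":["commands"]}

```bash
mkdir -p pics
python3 - <<'E'
from rig import read_state, optics
import cv2, numpy as np, json
s=read_state(); print({k:np.round(v,3).tolist() for k,v in s.items()})
for n in("side","top","wrist"):
    c=optics.capture(n); cv2.imwrite(f"pics/{n}0.png",c["image"])
    print(n,*[ (k,np.round(v,4).tolist()) for k,v in c.items() if k!="image"])
a=cv2.imread("pics/top0.png"); cv2.imwrite("pics/top0b.png",cv2.resize(a,(800,600),interpolation=cv2.INTER_CUBIC))
a=cv2.imread("pics/side0.png"); cv2.imwrite("pics/side0b.png",cv2.resize(a,(800,600),interpolation=cv2.INTER_CUBIC))
E
```

```text
{'time_s': 0.0, 'joint_positions': [58.872, 30.278, 82.157, -0.0, 67.687, -10.227], 'qvel': [0.056, -0.022, 0.039, 0.022, -0.048, 0.025], 'tau': [0.0, -44.003, -17.659, 0.063, 0.058, -0.0], 'position': [0.223, 0.583, 0.19], 'tcp_rot': [[-0.934, 0.357, -0.001], [0.357, 0.934, -0.002], [0.0, -0.002, -1.0]], 'force': [0.557, -0.204, -0.58], 'moment': [0.032, -0.037, -0.015], 'grasp_force': 0.0, 'opening': 1.003}
side ('intrinsics', [[479.3574, 0.0, 253.8779], [0.0, 479.3574, 196.981], [0.0, 0.0, 1.0]]) ('extrinsics', [[0.8013, -0.5981, 0.0113, -0.4693], [-0.2913, -0.4066, -0.8659, 0.2612], [0.5225, 0.6906, -0.5001, 1.3103], [0.0, 0.0, 0.0, 1.0]])
top ('intrinsics', [[421.1475, 0.0, 250.1713], [0.0, 421.1475, 189.3925], [0.0, 0.0, 1.0]]) ('extrinsics', [[0.0231, -0.9992, 0.0326, -0.0359], [-0.9892, -0.0276, -0.1437, 0.5671], [0.1445, -0.0289, -0.9891, 1.2745], [0.0, 0.0, 0.0, 1.0]])
wrist ('intrinsics', [[301.7901, 0.0, 254.6684], [0.0, 301.7901, 193.3053], [0.0, 0.0, 1.0]]) ('T_tool_cam', [[0.0, -0.9581, -0.2864, 0.0786], [1.0, 0.0001, -0.0002, -0.0004], [0.0002, -0.2864, 0.9581, -0.1929], [0.0, 0.0, 0.0, 1.0]])
```

View pics/top0b.png

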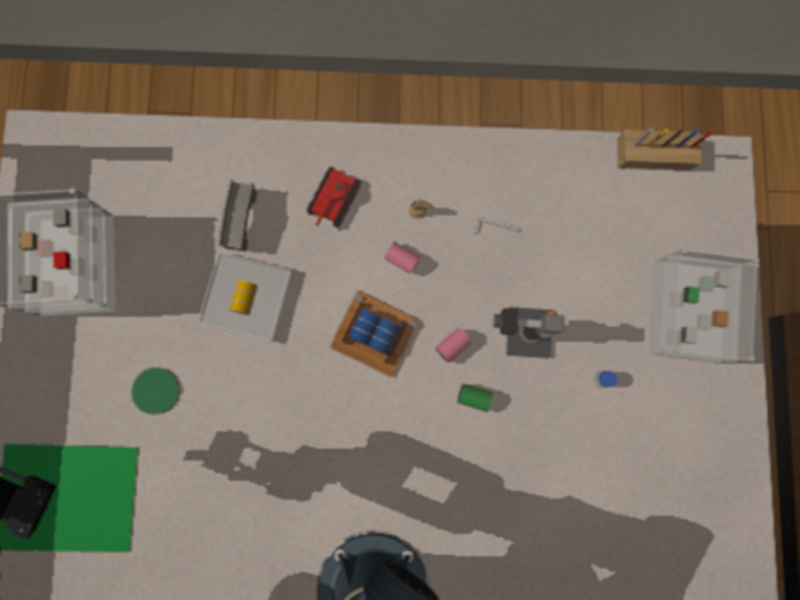

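View pics/side0b.png

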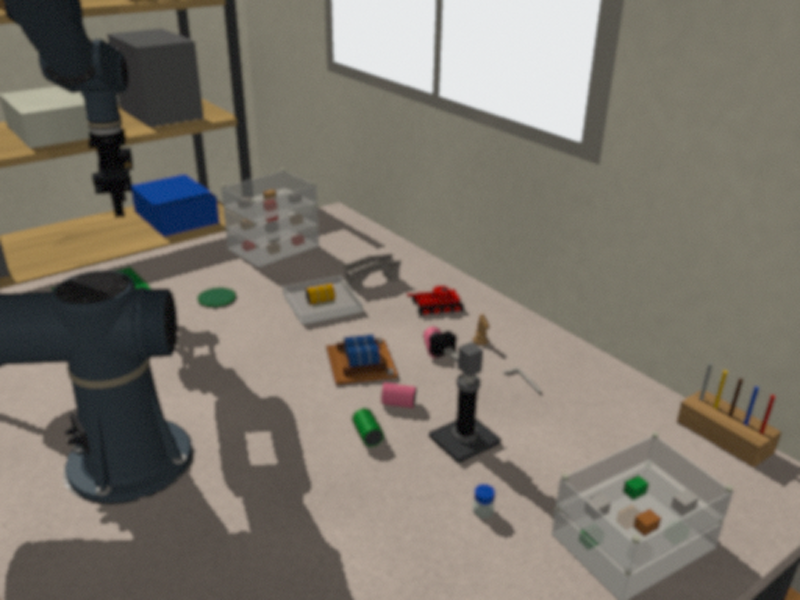

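The top picture (800×600 scale) shows the yellow drum in its tray at (243,297), the blue pair on the cradle at (375,333) and the mast at (530,325) with its camera arm to the left. The side picture shows the drum at (321,293), the pair at (362,350) and the mast head at (470,358).

```bash
cat > h.py <<'E'
import numpy as np, cv2
from rig import read_state, optics
def snap(n):
    s=read_state(); c=optics.capture(n); K=c["intrinsics"]
    if n=="wrist":
        T=np.eye(4);T[:3,:3]=s["tcp_rot"];T[:3,3]=s["position"];E=np.linalg.inv(T@c["T_tool_cam"])
    else: E=c["extrinsics"]
    return c["image"],np.array(K)@np.array(E)[:3]          # image, 3x4 P
def at_z(P,uv,z):
    M=np.c_[P[:,0],P[:,1],P[:,2]*z+P[:,3]]; p=np.linalg.solve(M,[*uv,1]); return np.r_[p[:2]/p[2],z]
def tri(Ps,uvs):
    A=np.vstack([[u*P[2]-P[0],v*P[2]-P[1]] for P,(u,v) in zip(Ps,uvs)])
    x=np.linalg.lstsq(A[:,:3],-A[:,3],rcond=None)[0]
    return x,[np.round((P@np.r_[x,1])[:2]/(P@np.r_[x,1])[2]-uv,1) for P,uv in zip(Ps,uvs)]
def proj(P,X): q=P@np.r_[X,1]; return q[:2]/q[2]
def blob(im,lo,hi,roi=None):
    m=cv2.inRange(cv2.cvtColor(im,cv2.COLOR_BGR2HSV),lo,hi)
    if roi: z=np.zeros_like(m); x0,y0,x1,y1=roi; z[y0:y1,x0:x1]=m[y0:y1,x0:x1]; m=z
    m=cv2.morphologyEx(m,cv2.MORPH_CLOSE,np.ones((5,5)))
    n,l,st,c=cv2.connectedComponentsWithStats(m); k=1+np.argmax(st[1:,4])
    p=np.argwhere(l==k)[:,::-1].astype(np.float32); return p.mean(0),cv2.minAreaRect(p),len(p)
YEL=((20,120,100),(35,255,255)); BLU=((100,80,40),(125,255,255))
E
python3 - <<'E'
from h import *
t,Pt=snap("top"); s,Ps=snap("side")
for nm,c,rt,rs in(("yel",YEL,(130,170,190,210),(190,170,220,200)),("blu",BLU,(215,190,265,235),(210,205,250,245))):
    a=blob(t,*c,rt);b=blob(s,*c,rs); print(nm,a,b); print(tri([Pt,Ps],[a[0],b[0]]))
E=lambda u,v:(u*.64,v*.64)
print("head",tri([Pt,Ps],[E(540,325),E(470,358)]))
for uv in((353,292),(418,325),(395,374),(332,342)): print("cradle",at_z(Pt,E(*uv),.01))
for uv in((218,256),(292,270),(275,340),(201,322)): print("tray",at_z(Pt,E(*uv),.026))
for uv in((508,310),(508,356),(550,356)): print("plate",at_z(Pt,E(*uv),.014))
E
```

```text
yel (array([154.04616, 189.27179], dtype=float32), ((154.07546997070312, 189.23582458496094), (9.889959335327148, 19.64255714416504), 15.945395469665527), 195) (array([205.30986, 186.75352], dtype=float32), ((204.63116455078125, 186.942626953125), (9.596789360046387, 16.83964729309082), 84.80557250976562), 142)
(array([0.56484243, 0.2788538 , 0.02449482]), [array([ 0.5, -0.8]), array([-0.6,  0. ])])
blu (array([238.85715, 211.60362], dtype=float32), ((238.9507598876953, 211.6770477294922), (25.97724723815918, 19.754791259765625), 25.016895294189453), 497) (array([231.26627, 224.16864], dtype=float32), ((231.17214965820312, 224.39346313476562), (18.19768524169922, 20.008399963378906), 84.80557250976562), 338)
(array([0.50006526, 0.01124543, 0.02536995]), [array([ 0.3, -0.4]), array([-0.3,  0. ])])
head (array([ 0.51196052, -0.29474814,  0.16606107]), [array([ 2. , -2.8]), array([-2.7,  0.6])])
cradle [0.57837836 0.05542259 0.01      ]
cradle [ 0.51409922 -0.07896455  0.01      ]
cradle [ 0.4137884  -0.03427079  0.01      ]
cradle [0.47498987 0.0945997  0.01      ]
tray [0.64197643 0.33006911 0.026     ]
tray [0.61755208 0.17971216 0.026     ]
tray [0.47490958 0.20709988 0.026     ]
tray [0.50702175 0.35554121 0.026     ]
plate [ 0.54940713 -0.26275195  0.014     ]
plate [ 0.45542038 -0.26250597  0.014     ]
plate [ 0.45755572 -0.348349    0.014     ]
```

send_rows(commands=[[0,0,-0.5,-1,-0.7,-0.2,1],[0,0,-1,-2,-1.4,-0.4,1],[0,0,-1,-14.7,-9.8,-2,1],[0,0,-1,-14.7,-9.8,-2,1],[0,0,-1,-14.7,-9.8,-2,1],[0,0,-1,-14.7,-9.8,-2,1],[0,0,-1,-14.7,-9.8,-2,1],[0,0,-1,-14.7,-9.8,-2,1],[0,0,-1,-14.7,-9.8,-2,1],[0,0,-1,-14.7,-9.8,-2,1],[0,0,-1,-14.7,-9.8,-2,1],[0,0,-1,-14.7,-9.8,-2,1],[0,0,-1,-14.7,-9.8,-2,1],[0,0,-1,-14.7,-9.8,-2,1],[0,0,-1,-14.7,-9.8,-2,1],[0,0,-1,-14.7,-9.8,-2,1],[0,0,-1,-14.7,-9.8,-2,1],[0,0,-1,-14.7,-9.8,-2,1]])

```text
time_s: 1.75
position: [0.5288, 0.1532, 0.251]
tcp_rot: [[-0.962, 0.272, -0.001], [0.272, 0.962, 0.0], [0.001, -0.0, -1.0]]
force: [0.4, -0.4, -0.2]
opening: 0.995
grasp_force: 0.0
```

Run:
```python
from h import *
w,P=snap("wrist"); np.savez("w1.npz",w=w,P=P); s=read_state(); print(np.round(s["position"],4),np.round(s["tcp_rot"],3).tolist())
cv2.imwrite("pics/w1.png",cv2.resize(w,(800,600),interpolation=cv2.INTER_CUBIC))
```

```text
[0.529  0.1532 0.2511] [[-0.962, 0.272, -0.001], [0.272, 0.962, 0.0], [0.001, -0.0, -1.0]]
```

View pics/w1.png

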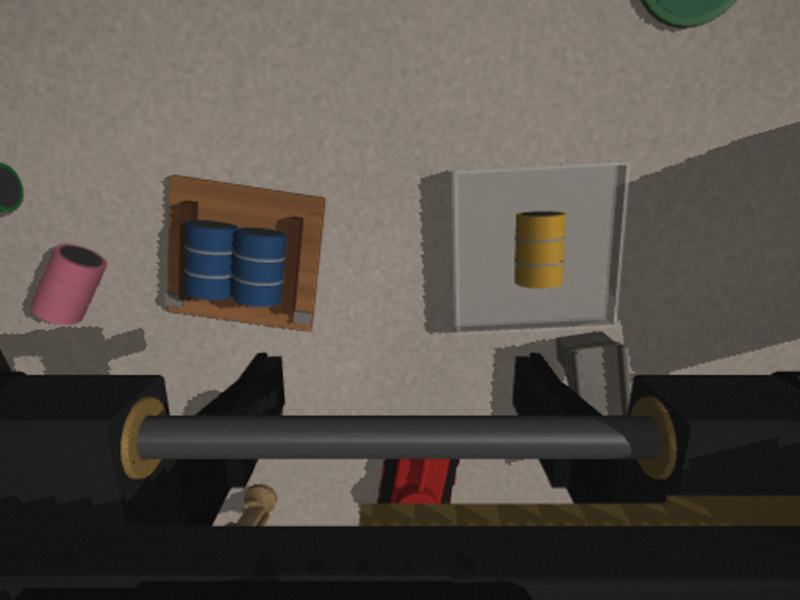

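The wrist picture (800×600) shows the cradle with corners (169,176), (325,198), (311,330), (164,309), with the blue pair at (235,263) on it, and the yellow drum at (540,249) in its tray. Second view: right over the yellow drum, lower.

send_rows(commands=[[0,0,0,0,1.3,0.8,1],[0,0,0,0,2.6,1.6,1],[0,0,0,0,3.7,2.3,1],[0,0,0,0,4.37,2.7,1],[0,0,0,0,4.37,2.7,1],[0,0,0,0,4.37,2.7,1],[0,0,0,0,4.37,2.7,1]])

```text
time_s: 2.38
position: [0.5653, 0.2783, 0.1704]
tcp_rot: [[-0.962, 0.272, -0.0], [0.272, 0.962, -0.001], [0.0, -0.001, -1.0]]
force: [0.4, 0.1, 0.1]
opening: 1.001
grasp_force: 0.0
```

```bash
cat >> h.py <<'E'
from scipy.optimize import minimize
R,L=.021,.062
def mask(im,c):
    m=cv2.inRange(cv2.cvtColor(im,cv2.COLOR_BGR2HSV),*c); return cv2.morphologyEx(m,cv2.MORPH_CLOSE,np.ones((7,7)))
def draw(P,q,img):
    # cylinder with centre q[:3], yaw q[3]; the dark end turned to the camera is left out
    a=np.array([np.cos(q[3]),np.sin(q[3]),0]); n=np.array([-a[1],a[0],0]); th=np.linspace(0,2*np.pi,40,endpoint=False)
    C=-np.linalg.solve(P[:,:3],P[:,3]); ring=lambda s,r:np.array([proj(P,q[:3]+s*a*L/2+r*(np.cos(t)*n+np.sin(t)*np.array([0,0,1]))) for t in th])
    f=lambda pts,v:cv2.fillConvexPoly(img,np.round(cv2.convexHull(pts.astype(np.float32))*16).astype(np.int32),v,cv2.LINE_AA,4)
    f(np.vstack([ring(1,R),ring(-1,R)]),255)
    s=np.sign((C-q[:3])@a)
    if abs((C-q[:3])@a)>L/2: f(ring(s,R*.93),0)
def fit(views,q0,free,n=1):
    # views: list of (mask,P,roi)
    q0=np.array(q0,float)
    def full(v): q=q0.copy(); q[free]+=v*np.where(np.array(free)%4==3,.1,.01); return q
    def cost(v):
        q=full(v); c=0
        for m,P,(x0,y0,x1,y1) in views:
            g=np.zeros_like(m)
            for k in range(n): draw(P,q[4*k:4*k+4],g)
            c+=np.abs(g.astype(float)-m)[y0:y1,x0:x1].sum()/255/max(1,(m[y0:y1,x0:x1]>0).sum())
        return c
    r=minimize(cost,np.zeros(len(free)),method="Powell",options=dict(xtol=1e-3,ftol=1e-5,maxfev=3000))
    return full(r.x),r.fun
def roi(P,X,r):
    u,v=proj(P,X); return (max(0,int(u-r)),max(0,int(v-r)),int(u+r),int(v+r))
E
python3 - <<'E'
from h import *
w,P=snap("wrist"); np.savez("w2.npz",w=w,P=P); d=np.load("w1.npz"); s=read_state(); print(np.round(s["position"],4))
V=[(mask(x,YEL),p,roi(p,[.565,.279,.0265],r)) for x,p,r in((d["w"],d["P"],45),(w,P,70))]
print("yel",fit(V,[.565,.279,.0265,-.28],[0,1,2,3]))
for v in V: print(fit([v],[.565,.279,.0265,-.28],[0,1,3]))
m=(mask(d["w"],BLU),d["P"],roi(d["P"],[.5,.011,.03],60))
print("blu",fit([m],[.51,-.01,.031,-.4,.49,.03,.031,-.4],[0,1,3,4,5,7],2))
E=lambda u,v:(u*.64,v*.64)
for uv in((169,176),(325,198),(311,330),(164,309)): print(np.round(at_z(d["P"],E(*uv),.01),4))
E
```

```text
[0.5658 0.2778 0.171 ]
yel (array([ 0.56394963,  0.28162584,  0.0045249 , -0.17791657]), np.float64(0.9201927517245521))
(array([ 0.55833515,  0.27913828,  0.0265    , -0.01883988]), np.float64(0.6995760466348702))
(array([ 0.55881486,  0.27948863,  0.0265    , -0.18      ]), np.float64(0.3715113964367473))
blu (array([ 0.4868565 , -0.00715205,  0.031     , -0.40003006,  0.50312351,
        0.02952698,  0.031     , -0.43590289]), np.float64(0.03612296653677244))
[ 0.4096 -0.0254  0.01  ]
[0.4655 0.1022 0.01  ]
[0.5819 0.0493 0.01  ]
[ 0.5229 -0.0803  0.01  ]
```

```bash
sed -i 's/^YEL=((20,120,100)/YEL=((12,110,50)/' h.py
python3 - <<'E'
from h import *
D=[np.load(f"w{i}.npz") for i in(1,2)]
V=[(mask(d["w"],YEL),d["P"],roi(d["P"],[.565,.279,.0265],r)) for d,r in zip(D,(45,70))]
print("yel",fit(V,[.565,.279,.0265,-.28],[0,1,2,3]))
for v in V: print(fit([v],[.565,.279,.0265,-.28],[0,1,3]))
x,y=48,48
d=D[1]; print(proj(d["P"],[.5,.011,.03]))
cv2.imwrite("pics/w2.png",cv2.resize(d["w"],(800,600),interpolation=cv2.INTER_CUBIC))
E
```

```text
yel (array([ 0.55781856,  0.2759067 ,  0.0241474 , -0.22663776]), np.float64(0.16856246286393345))
(array([ 0.55746002,  0.27589453,  0.0265    , -0.22511181]), np.float64(0.09374164438502675))
(array([ 0.55809071,  0.27598944,  0.0265    , -0.22440166]), np.float64(0.08161149245518))
[ 14.6072845  184.00424198]
```

View pics/w2.png

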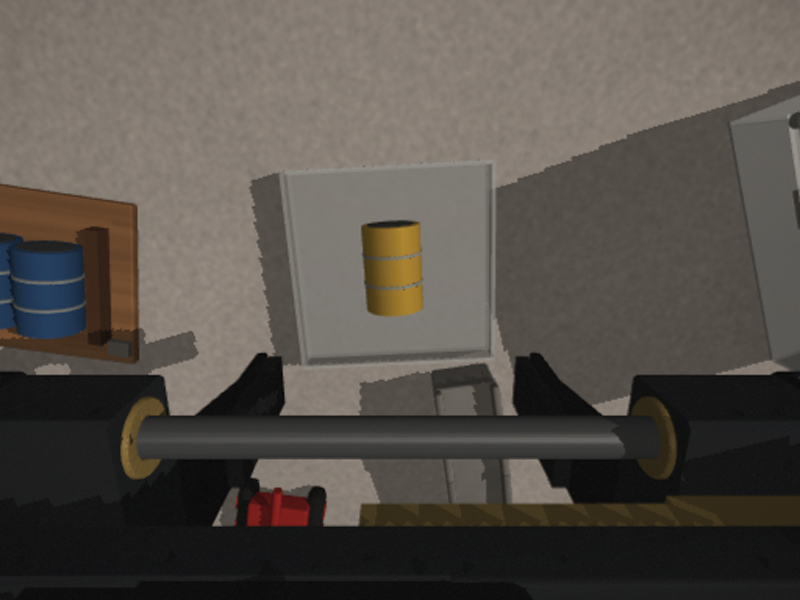

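The second wrist picture shows the yellow drum at (393,267), end-on rim at (391,224), free on both sides; fits put its centre at (0.558,0.276), yaw −12.9°, z≈0.025. I grip it with the tips 10 mm below its axis, so the fingers clear the blue drums later.

send_rows(commands=[[0,0,-0.3,0.1,-0.06,0.8,0.8],[0,0,-0.58,0.22,-0.13,1.8,0.8],[0,0,-0.58,0.22,-0.13,2.8,0.8],[0,0,-0.58,0.22,-0.13,3.8,0.8],[0,0,-0.58,0.22,-0.13,4.5,0.8],[0,0,-0.58,0.22,-0.13,4.9,0.8],[0,0,-0.58,0.22,-0.13,5.13,0.8],[0,0,-0.58,0.22,-0.13,5.13,0.8],[0,0,-0.58,0.22,-0.13,5.13,0.8]])

```text
time_s: 3.18
position: [0.5596, 0.276, 0.0176]
tcp_rot: [[-0.974, 0.225, 0.002], [0.225, 0.974, 0.001], [-0.002, 0.001, -1.0]]
force: [0.8, 1.1, 0.9]
opening: 0.799
grasp_force: 0.0
```

send_rows(commands=[[0,0,0,0,0,0,0.5],[0,0,0,0,0,0,0.3],[0,0,0,0,0,0,0.2],[0,0,0,0,0,0,0.1],[0,0,0,0,0,0,0],[0,0,0,0,0,0,0],[0,0,0,0,0,0,0],[0,0,0,0,0,0,0],[0,0,0,0,0,0,0]])

```text
time_s: 3.93
position: [0.5585, 0.276, 0.0163]
tcp_rot: [[-0.974, 0.225, -0.0], [0.225, 0.974, -0.0], [0.0, -0.0, -1.0]]
force: [-0.7, -0.6, -0.3]
opening: 0.198
grasp_force: 0.0
```

Run:
```python
from h import *
w,P=snap("wrist"); np.savez("w3.npz",w=w,P=P); s=read_state(); print(s["position"],s["opening"],s["grasp_force"])
t,Pt=snap("top");sd,Ps=snap("side")
a=cv2.resize(w,(512,384)); b=cv2.resize(t[140:240,110:290],(400,222)); c=cv2.resize(sd[140:260,150:330],(400,267))
o=np.zeros((600,800,3),np.uint8); o[:300,:400]=cv2.resize(w,(400,300)); o[:222,400:]=b; o[300:567,:400]=c; cv2.imwrite("pics/m3.png",o)
```

```text
[0.55850987 0.27600239 0.016277  ] 0.153792774364342 0.0
```

View pics/m3.png

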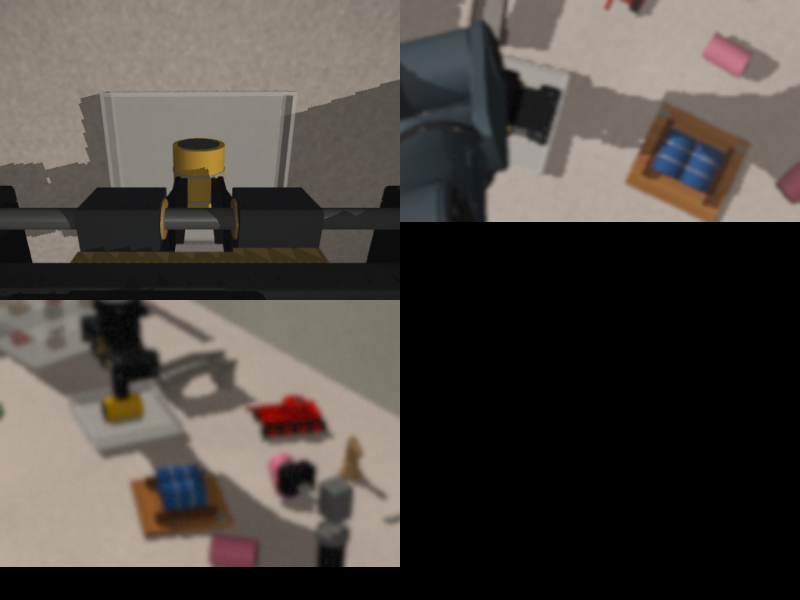

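The montage shows the drum lying undisturbed between/under the fingers (wrist part, drum end at (199,150)), but opening is still falling with no force. I look closer before moving.

Run:
```python
from h import *
w,P=snap("wrist"); np.savez("w4.npz",w=w,P=P); s=read_state(); print(s["time_s"],s["position"],s["opening"],s["grasp_force"])
a=np.load("w3.npz")["w"]
o=np.hstack([cv2.resize(i[160:340,190:320],(390,540),interpolation=cv2.INTER_CUBIC) for i in(a,w)])
cv2.imwrite("pics/m4.png",cv2.convertScaleAbs(o,alpha=1.6,beta=15))
```

```text
4.1333 [0.55851323 0.27593997 0.01637195] 0.04466861183042481 0.7875788770616055
```

View pics/m4.png

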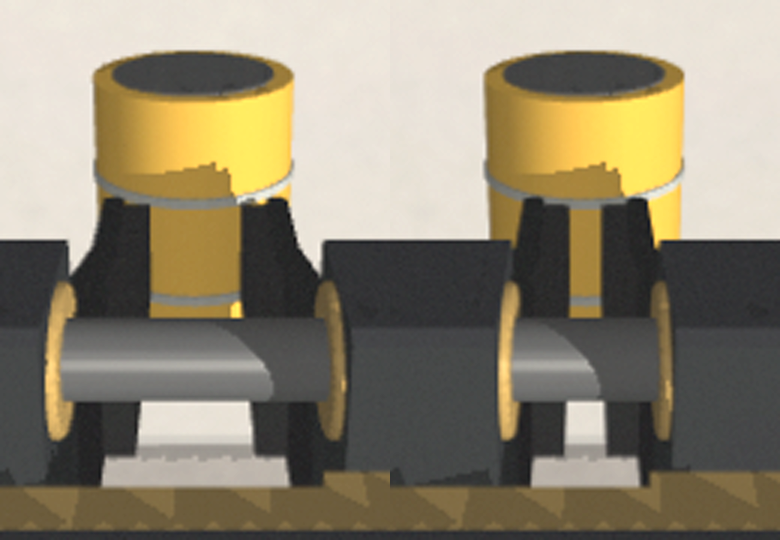

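The close-up shows both finger tips passing over the top of the drum (tips at row ≈200 of the crop, in front of the yellow): the visible tips sit well behind the reported TCP. The drum was not disturbed. I raise a little, reopen and measure the tips.

send_rows(commands=[[0,0,0,0,0,-0.3,0.1],[0,0,0,0,0,-0.6,0.5],[0,0,0,0,0,-0.6,0.8],[0,0,0,0,0,-0.6,0.8],[0,0,0,0,0,-0.6,0.8],[0,0,0,0,0,-0.6,0.8],[0,0,0,0,0,-0.6,0.8],[0,0,0,0,0,-0.6,0.8],[0,0,0,0,0,-0.6,0.8],[0,0,0,0,0,-0.6,0.8],[0,0,0,0,0,-0.6,0.8],[0,0,0,0,0,-0.6,0.8]])

```text
time_s: 5.13
position: [0.5585, 0.276, 0.0343]
tcp_rot: [[-0.974, 0.225, -0.0], [0.225, 0.974, -0.0], [0.0, -0.0, -1.0]]
force: [0.0, 0.2, -0.3]
opening: 0.778
grasp_force: 0.0
```

Run:
```python
from h import *
w,P=snap("wrist"); np.savez("w5.npz",w=w,P=P); s=read_state(); print(s["position"],s["opening"],s["force"])
V=[(mask(w,YEL),P,roi(P,[.558,.276,.0265],60))]
print(fit(V,[.558,.276,.0265,-.225],[0,1,2,3]))
g=cv2.cvtColor(w,cv2.COLOR_BGR2GRAY)
for r in (222,226,230,234,238): print(r,"".join("#" if x<45 else "." for x in g[r,150:360:2]))
for o,zz in ((.8,0),(.8,-.01),(.8,-.02),(.8,-.03)):
  s_=read_state();R_=np.array(s_["tcp_rot"]);p=np.array(s_["position"])
  print(zz,[np.round(proj(P,p+R_@[x,sg*.087*o/2,zz]),1).tolist() for x in(0,.0095) for sg in(-1,1)])
```

```text
[0.5585124  0.27603023 0.03429366] 0.7881458037365391 [-0.03883583  0.37115286  0.0555942 ]
(array([ 0.56062971,  0.27482381,  0.0163413 , -0.22566374]), np.float64(0.06790004404919224))
222 .........................................................................................................
226 ................###....................................................................###...............
230 ...............#########..........................................................#########..............
234 ..............##########..........................................................##########.............
238 ............############..........................................................###########............
0 [[204.8, 222.7], [306.1, 222.7], [204.1, 209.6], [306.8, 209.6]]
-0.01 [[202.4, 228.4], [308.6, 228.4], [201.7, 214.9], [309.3, 214.9]]
-0.02 [[199.7, 234.8], [311.3, 234.8], [198.9, 220.6], [312.2, 220.6]]
-0.03 [[196.8, 241.9], [314.4, 241.9], [195.9, 227.0], [315.3, 227.0]]
```

Tip edges at native (198,228)/(314,228), i.e. about 28 mm behind the reported TCP. I descend in stages with the force watched.

send_rows(commands=[[0,0,0,0,0,0.3,0.8],[0,0,0,0,0,0.6,0.8],[0,0,0,0,0,0.9,0.8],[0,0,0,0,0,1.0,0.8],[0,0,0,0,0,1.05,0.8],[0,0,0,0,0,1.1,0.8],[0,0,0,0,0,1.1,0.8],[0,0,0,0,0,1.1,0.8]])

```text
time_s: 5.85
position: [0.5588, 0.2761, 0.0015]
tcp_rot: [[-0.974, 0.225, 0.0], [0.225, 0.974, 0.0], [-0.0, 0.0, -1.0]]
force: [0.2, 0.6, -0.1]
opening: 0.799
grasp_force: 0.0
```

send_rows(commands=[[0,0,0,0,0,0.05,0.8],[0,0,0,0,0,0.05,0.8],[0,0,0,0,0,0.05,0.8]])

```text
time_s: 6.1
position: [0.5586, 0.276, 0.0001]
tcp_rot: [[-0.974, 0.225, 0.0], [0.225, 0.974, 0.0], [-0.0, 0.0, -1.0]]
force: [-1.8, 0.5, -0.3]
opening: 0.798
grasp_force: 0.0
```

send_rows(commands=[[0,0,0,0,0,0.1,0.8],[0,0,0,0,0,0.2,0.8],[0,0,0,0,0,0.3,0.8],[0,0,0,0,0,0.36,0.8],[0,0,0,0,0,0.36,0.8]])

```text
time_s: 6.52
position: [0.558, 0.2759, -0.0117]
tcp_rot: [[-0.974, 0.225, -0.001], [0.225, 0.974, -0.0], [0.001, -0.001, -1.0]]
force: [0.1, 0.3, 0.6]
opening: 0.799
grasp_force: 0.0
```

send_rows(commands=[[0,0,0,0,0,0,0.5],[0,0,0,0,0,0,0.3],[0,0,0,0,0,0,0.3],[0,0,0,0,0,0,0.3],[0,0,0,0,0,0,0.3],[0,0,0,0,0,0,0.3],[0,0,0,0,0,0,0.3]])

```text
time_s: 7.1
position: [0.5585, 0.2759, -0.0108]
tcp_rot: [[-0.974, 0.225, -0.0], [0.225, 0.974, -0.0], [-0.0, -0.0, -1.0]]
force: [-0.0, -1.5, 1.4]
opening: 0.475
grasp_force: 30.0
```

Gripped at 41 mm with 30 N. Lift slowly.

send_rows(commands=[[0,0,0,0,0,-0.15,0.3],[0,0,0,0,0,-0.35,0.3],[0,0,0,0,0,-0.6,0.3],[0,0,0,0,0,-1.0,0.3],[0,0,0,0,0,-1.5,0.3],[0,0,0,0,0,-2.1,0.3],[0,0,0,0,0,-2.8,0.3],[0,0,0,0,0,-3.5,0.3],[0,0,0,0,0,-4.0,0.3],[0,0,0.4,0.02,-0.6,-4.2,0.3],[0,0,0.9,0.05,-1.6,-4.2,0.3],[0,0,1.4,0.07,-2.6,-4.2,0.3],[0,0,1.9,0.1,-3.6,-4.2,0.3],[0,0,2.3,0.1,-4.3,-4.2,0.3],[0,0,2.3,0.1,-4.5,-4.2,0.3],[0,0,2.3,0.1,-4.5,-4.2,0.3],[0,0,2.3,0.1,-4.5,-4.2,0.3]])

```text
time_s: 8.52
position: [0.526, 0.1455, 0.1159]
tcp_rot: [[-0.91, 0.415, 0.002], [0.415, 0.91, 0.001], [-0.001, 0.001, -1.0]]
force: [-0.9, 0.1, 0.0]
opening: 0.478
grasp_force: 30.0
```

Run:
```python
from h import *
w,P=snap("wrist"); np.savez("w6.npz",w=w,P=P); s=read_state(); p=np.array(s["position"]);Rm=np.array(s["tcp_rot"]);print(p,s["opening"],s["grasp_force"])
c=p+Rm@[0,0,-.0375]; yaw=np.arctan2(-Rm[1,0],-Rm[0,0])
y=fit([(mask(w,YEL),P,roi(P,c,85))],[*c,yaw],[0,1,2,3]); print("held in tool",Rm.T@(y[0][:3]-p),np.degrees(y[0][3]-yaw),y[1])
d=np.load("w1.npz"); q=[.487,-.007,.031,-.42,.503,.029,.031,-.42]
V=[(mask(d["w"],BLU),d["P"],roi(d["P"],[.495,.011,.03],60)),(mask(w,BLU),P,roi(P,[.495,.011,.03],75))]
print(roi(P,[.495,.011,.03],75))
for v,f in((V,[0,1,2,3,4,5,6,7]),(V[1:],[0,1,3,4,5,7]),(V[:1],[0,1,3,4,5,7])):
    r=fit(v,q,f,2); print(np.round(r[0],4),r[1], (r[0][:3]+r[0][4:7])/2)
o=w.copy(); draw(P,y[0],z:=np.zeros(w.shape[:2],np.uint8)); o[cv2.Canny(z,50,150)>0]=(0,0,255)
cv2.imwrite("pics/w6.png",cv2.resize(o,(800,600),interpolation=cv2.INTER_CUBIC))
```

```text
[0.52609694 0.14598555 0.11573682] 0.4748917016149115 29.999381750822067
held in tool [ 0.00037512 -0.00084775 -0.03740526] -0.06311086449779638 0.6416198913066661
(42, 140, 192, 290)
[ 0.4866 -0.0074  0.0309 -0.42    0.5026  0.0295  0.0294 -0.4395] 0.32746983998303675 [0.49459774 0.01108291 0.03017296]
[ 0.4837 -0.0061  0.031  -0.428   0.498   0.0325  0.031  -0.4398] 0.25485848997454447 [0.4908693  0.01321595 0.031     ]
[ 0.4868 -0.007   0.031  -0.4091  0.5032  0.0296  0.031  -0.433 ] 0.036300282468402716 [0.49496237 0.01128453 0.031     ]
```

View pics/w6.png

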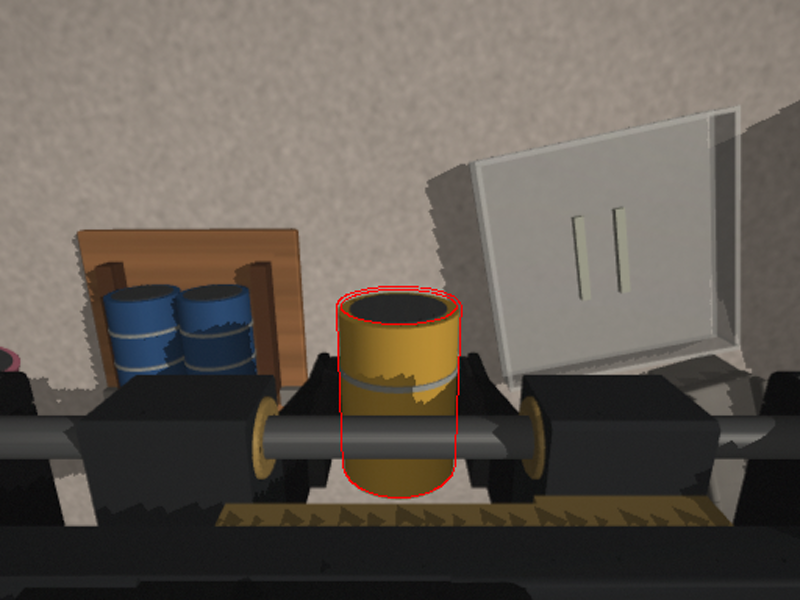

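The wrist picture shows the yellow drum firmly held (outline of the model coincides, around (400,395)), the empty ribs in the tray, and the cradle edge (80,232)–(300,230) level in the image, so yaw is right. Now over the groove.

send_rows(commands=[[0,0,0,-0.1,-0.5,0,0.3],[0,0,0,-0.3,-1.4,0,0.3],[0,0,0,-0.5,-2.4,0,0.3],[0,0,0,-0.7,-3.4,0,0.3],[0,0,0,-0.85,-4.1,0,0.3],[0,0,0,-0.93,-4.48,0.3,0.3],[0,0,0,-0.93,-4.48,0.8,0.3],[0,0,0,-0.93,-4.48,1.4,0.3],[0,0,0,-0.93,-4.48,1.9,0.3],[0,0,0,-0.93,-4.48,2.2,0.3],[0,0,0,-0.93,-4.48,2.3,0.3],[0,0,0,-0.93,-4.48,2.3,0.3],[0,0,0,-0.93,-4.48,2.3,0.3],[0,0,0,-0.93,-4.48,2.3,0.3]])

```text
time_s: 9.73
position: [0.4957, 0.0115, 0.0467]
tcp_rot: [[-0.91, 0.414, 0.002], [0.414, 0.91, -0.0], [-0.002, 0.0, -1.0]]
force: [-0.3, 0.5, -0.4]
opening: 0.479
grasp_force: 30.0
```

Run:
```python
from h import *
w,P=snap("wrist"); np.savez("w7.npz",w=w,P=P); s=read_state(); p=np.array(s["position"]);Rm=np.array(s["tcp_rot"]);print(p,s["opening"],s["grasp_force"],s["force"])
print("tool shift left",Rm.T@(np.array([.4957,.0119,.0296])-p)/.03)
# predicted outlines: cradle, blue
o=w.copy()
for q in([.4868,-.007,.031,-.42],[.5032,.0296,.031,-.42]):
    z=np.zeros(w.shape[:2],np.uint8); draw(P,np.array(q),z); o[cv2.Canny(z,50,150)>0]=(0,0,255)
t,_=snap("top"); 
c=np.zeros((600,800,3),np.uint8); c[:]=0; c=cv2.resize(o,(800,600),interpolation=cv2.INTER_CUBIC); cv2.imwrite("pics/w7.png",c)
```

```text
[0.49569647 0.01139376 0.04681037] 0.47189194333291234 29.999260157346725 [ 0.49580367 -0.28307393 -0.45083157]
tool shift left [0.00791271 0.01514438 0.57367282]
```

View pics/w7.png

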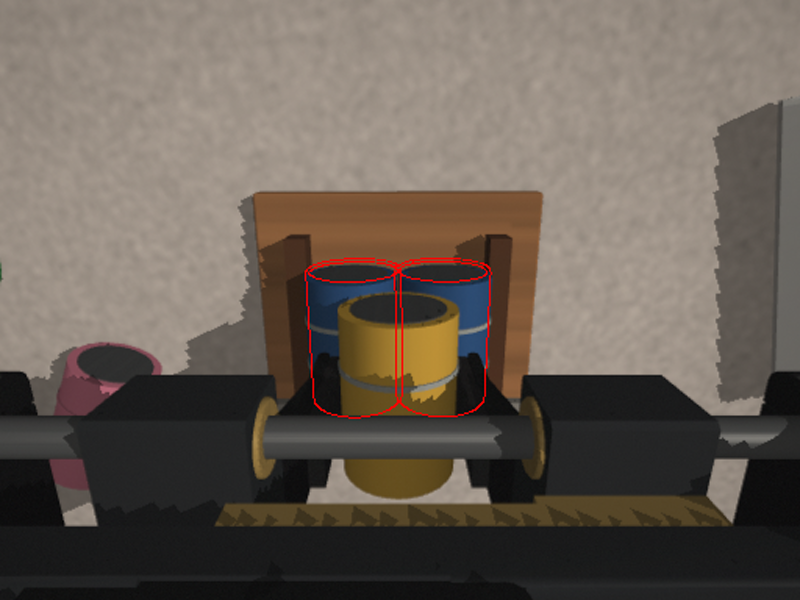

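Prediction and picture agree: blue rims at (352,272) and (445,272), groove line at 399, yellow drum centred at 399. Lower slowly.

send_rows(commands=[[0,0,0,0,0.015,0.1,0.3],[0,0,0,0,0.015,0.2,0.3],[0,0,0,0,0.015,0.3,0.3],[0,0,0,0,0.015,0.4,0.3],[0,0,0,0,0.015,0.45,0.3],[0,0,0,0,0.015,0.5,0.3],[0,0,0,0,0.015,0.5,0.3],[0,0,0,0,0.015,0.5,0.3]])

```text
time_s: 10.5
position: [0.495, 0.0117, 0.0309]
tcp_rot: [[-0.91, 0.415, -0.0], [0.415, 0.91, 0.0], [0.0, -0.0, -1.0]]
force: [-0.5, -0.4, -0.8]
opening: 0.475
grasp_force: 30.0
```

send_rows(commands=[[0,0,0,0,0,0.03,0.3],[0,0,0,0,0,0.05,0.3],[0,0,0,0,0,0.05,0.3]])

```text
time_s: 10.75
position: [0.4952, 0.0115, 0.0299]
tcp_rot: [[-0.91, 0.415, 0.0], [0.415, 0.91, -0.0], [-0.001, -0.0, -1.0]]
force: [-1.3, -0.8, 2.4]
opening: 0.474
grasp_force: 30.0
```

send_rows(commands=[[0,0,0,0,0,0.03,0.3],[0,0,0,0,0,0.03,0.3]])

```text
time_s: 10.92
position: [0.4952, 0.0115, 0.0297]
tcp_rot: [[-0.91, 0.414, 0.001], [0.414, 0.91, -0.0], [-0.001, -0.0, -1.0]]
force: [-2.6, -0.5, 8.9]
opening: 0.477
grasp_force: 30.0
```

Contact felt (9 N). Release gently.

send_rows(commands=[[0,0,0,0,0,-0.01,0.48],[0,0,0,0,0,-0.01,0.5],[0,0,0,0,0,-0.01,0.53],[0,0,0,0,0,-0.01,0.56],[0,0,0,0,0,-0.01,0.62],[0,0,0,0,0,-0.01,0.7],[0,0,0,0,0,-0.01,0.7],[0,0,0,0,0,-0.01,0.7]])

```text
time_s: 11.58
position: [0.495, 0.0117, 0.0288]
tcp_rot: [[-0.91, 0.415, -0.0], [0.415, 0.91, 0.0], [0.0, -0.0, -1.0]]
force: [0.3, -0.9, 0.0]
opening: 0.685
grasp_force: 0.0
```

send_rows(commands=[[0,0,0,0,0,-0.2,0.7],[0,0,0,0,0,-0.5,0.7],[0,0,0,0,0,-0.9,0.7],[0,0,0,0,0,-1.5,0.7],[0,0,0,0,0,-2.4,0.8],[0,0,0,0,0,-3.5,0.9],[0,0,0,0,0,-4.7,1],[0,0,0,0,0,-5.7,1],[0,0,0,0,0,-6.5,1],[0,0,0,0,0,-7,1],[0,0,0,0,0,-7,1],[0,0,0,0,0,-7,1]])

```text
time_s: 12.58
position: [0.4953, 0.0117, 0.2401]
tcp_rot: [[-0.91, 0.415, 0.003], [0.415, 0.91, -0.001], [-0.003, 0.001, -1.0]]
force: [-0.6, 0.4, -0.5]
opening: 0.997
grasp_force: 0.0
```

Run:
```python
from h import *
w,P=snap("wrist"); np.savez("w8.npz",w=w,P=P); s=read_state(); p=np.array(s["position"]);Rm=np.array(s["tcp_rot"]);print(p)
print(fit([(mask(w,YEL),P,roi(P,[.495,.0113,.067],65))],[.495,.0113,.067,-.427],[0,1,3]))
t,Pt=snap("top"); np.savez("t8.npz",w=t,P=Pt)
o=np.hstack([cv2.resize(w,(400,300)),cv2.resize(t[180:255,290:390],(400,300),interpolation=cv2.INTER_CUBIC)]); cv2.imwrite("pics/w8.png",o)
```

```text
[0.49434142 0.01183736 0.23878727]
(array([ 0.49554073,  0.011313  ,  0.067     , -0.42753939]), np.float64(0.7460901150322854))
```

View pics/w8.png

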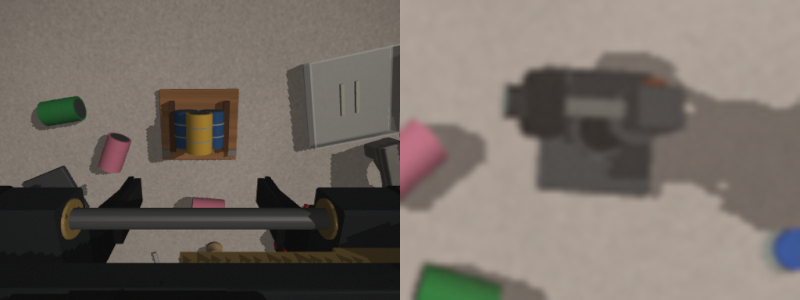

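The picture shows the pyramid standing: yellow drum at (200,130) square in the groove between the blue ones. The mast in the top crop has its orange button at (655,82), facing world +x, and its camera to +y. Finger geometry from the images (gap change against opening) gives tips ≈29 mm and body ≈100 mm behind the reported TCP, so the true grasp point is ≈48 mm behind it. Now above the mast for two views.

send_rows(commands=[[0,0,0.6,0,0,-0.6,1],[0,0,1.4,-0.2,-0.4,-1.4,1],[0,0,2.4,-0.6,-1.2,-2.2,1],[0,0,3.6,-1.1,-2.2,-2.8,1],[0,0,4.8,-1.6,-3.3,-3,1],[0,0,6,-2.1,-4.4,-3,1],[0,0,7.2,-2.6,-5.5,-3,1],[0,0,8.4,-3.1,-6.5,-3,1],[0,0,9.6,-3.6,-7.5,-3,1],[0,0,10.8,-4,-8.4,-3,1],[0,0,11.8,-4.3,-9.1,-3,1],[0,0,12.6,-4.48,-9.39,-3,1],[0,0,12.8,-4.48,-9.39,-3,1],[0,0,12.8,-4.48,-9.39,-3,1],[0,0,12.8,-4.48,-9.39,-3,1],[0,0,12.8,-4.48,-9.39,-3,1]])

```text
time_s: 14.02
position: [0.5004, -0.2989, 0.3284]
tcp_rot: [[-0.028, 1.0, -0.001], [1.0, 0.028, 0.001], [0.001, -0.001, -1.0]]
force: [0.0, -0.6, 0.6]
opening: 1.002
grasp_force: 0.0
```

Run:
```python
from h import *
w,P=snap("wrist"); np.savez("m1.npz",w=w,P=P); s=read_state(); print(s["position"],np.round(s["tcp_rot"],3).tolist())
```

```text
[ 0.50051043 -0.29899864  0.3287092 ] [[-0.028, 1.0, -0.001], [1.0, 0.028, 0.001], [0.001, -0.001, -1.0]]
```

send_rows(commands=[[0,0,0,0.6,-0.8,0,1],[0,0,0,1.2,-1.8,0,1],[0,0,0,1.8,-2.8,0,1],[0,0,0,2,-3,0,1],[0,0,0,2,-3,0,1],[0,0,0,2,-3,0,1]])

```text
time_s: 14.57
position: [0.4097, -0.2427, 0.3298]
tcp_rot: [[-0.027, 1.0, 0.002], [1.0, 0.027, -0.002], [-0.002, 0.002, -1.0]]
force: [1.3, -1.3, 0.2]
opening: 1.001
grasp_force: 0.0
```

Run:
```python
from h import *
w,P=snap("wrist"); np.savez("m2.npz",w=w,P=P); s=read_state(); print(s["position"])
a=np.load("m1.npz"); o=[]
for i,(im,p) in enumerate(((a["w"],a["P"]),(w,P))):
    u=proj(p,[.505,-.30,.15]).astype(int); x0=max(0,min(512-133,u[0]-66)); y0=max(0,min(384-200,u[1]-100)); print("crop",i,x0,y0,u)
    o.append(cv2.resize(im[y0:y0+200,x0:x0+133],(399,600),interpolation=cv2.INTER_CUBIC))
cv2.imwrite("pics/mm.png",cv2.convertScaleAbs(np.hstack(o),alpha=1.5,beta=15))
```

```text
[ 0.41024843 -0.24330864  0.32967363]
crop 0 192 69 [258 169]
crop 1 259 112 [325 212]
```

View pics/mm.png

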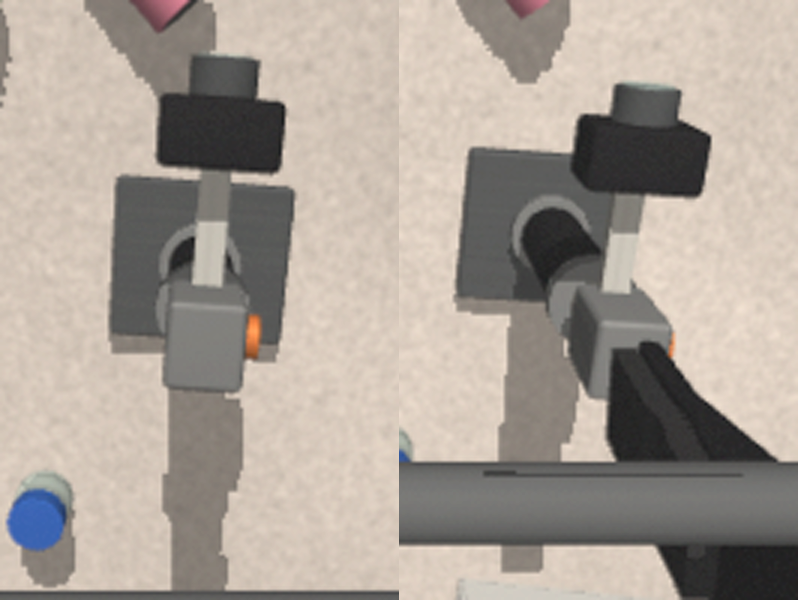

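The two crops show the block's top face with corners (172,303), (246,305), (166,385) in the left one and (605,325), (667,322), (605,397) in the right one, the orange button at (254,336) to world +x, and plate corners (118,177), (294,187), (282,345), (110,337).

Run:
```python
from h import *
A,B=[np.load(f"m{i}.npz")["P"] for i in(1,2)]
a=lambda u,v:np.array([192+u/3,69+v/3]); b=lambda u,v:np.array([259+(u-399)/3,112+v/3])
for n,p,q in(("-x+y",(172,303),(605,325)),("+x+y",(246,305),(667,322)),("-x-y",(166,385),(605,397)),("plate -x+y",(118,177),(470,149)),("plate -x-y",(110,337),(459,298))):
    print(n,*[np.round(x,4) for x in tri([A,B],[a(*p),b(*q)])])
c=[at_z(A,a(*p),.014) for p in((118,177),(294,187),(282,345),(110,337))]; print(np.round(c,4),np.mean(c,0))
for i,j in((0,1),(3,2),(3,0),(2,1)): v=c[j]-c[i]; print(np.linalg.norm(v),np.degrees(np.arctan2(v[1],v[0])))
t=[at_z(A,a(*p),.201) for p in((172,303),(246,305),(243,388),(166,387))]; print(np.round(t,4),np.mean(t,0))
print("button",at_z(A,a(254,336),.178))
# fine: orange and block edges by colour
```

```text
-x+y [ 0.4941 -0.2896  0.2041] [[-0.1  0.1]
 [ 0.1 -0.1]]
+x+y [ 0.5213 -0.2921  0.1927] [[-0.1  0.2]
 [ 0.1 -0.2]]
-x-y [ 0.4935 -0.3159  0.2143] [[ 0.6 -1. ]
 [-0.6  1. ]]
plate -x+y [ 0.4593 -0.2618  0.0037] [[ 0. -0.]
 [-0.  0.]]
plate -x-y [ 0.4563 -0.3514  0.0125] [[ 0.3 -0.4]
 [-0.3  0.4]]
[[ 0.4601 -0.261   0.014 ]
 [ 0.557  -0.2636  0.014 ]
 [ 0.5557 -0.3537  0.014 ]
 [ 0.456  -0.3518  0.014 ]] [ 0.50719247 -0.30753114  0.014     ]
0.09701965194712002 -1.54562454246765
0.09968140883647178 -1.0759609920222468
0.09093849366364208 87.44983282475472
0.09011370326659199 89.13096575907794
[[ 0.4941 -0.2902  0.201 ]
 [ 0.5208 -0.2901  0.201 ]
 [ 0.5212 -0.3216  0.201 ]
 [ 0.4926 -0.322   0.201 ]] [ 0.50718439 -0.30595797  0.201     ]
button [ 0.52612381 -0.30737134  0.178     ]
```

Block top measured at z≈0.204 (expected 0.201), plate 98×90 mm; mast centre (0.507,−0.307), yaw ≈ −1.5°. Go over it and down.

send_rows(commands=[[0,0,0.2,-0.6,0.9,0,1],[0,0,0.4,-1.3,1.9,0,1],[0,0,0.6,-2,2.8,0,1],[0,0,0.6,-2.21,3.18,0.3,1],[0,0,0.6,-2.21,3.18,1,1],[0,0,0.6,-2.21,3.18,2,1],[0,0,0.6,-2.21,3.18,3,1],[0,0,0.6,-2.21,3.18,4,1],[0,0,0.6,-2.21,3.18,4.6,1],[0,0,0.6,-2.21,3.18,4.6,1],[0,0,0.6,-2.21,3.18,4.6,1]])

```text
time_s: 15.53
position: [0.5068, -0.3069, 0.1897]
tcp_rot: [[0.026, 1.0, -0.001], [1.0, -0.026, 0.001], [0.001, -0.001, -1.0]]
force: [-1.0, -0.5, 0.2]
opening: 0.998
grasp_force: 0.0
```

Run:
```python
from h import *
w,P=snap("wrist"); np.savez("m3.npz",w=w,P=P); s=read_state(); p=np.array(s["position"]); R_=np.array(s["tcp_rot"]); print(p,np.degrees(np.arctan2(R_[1,1],R_[0,1])),s["force"])
u=proj(P,[.507,-.307,.201]);print(u)
h=cv2.cvtColor(w,cv2.COLOR_BGR2HSV); m=cv2.inRange(h,(3,150,90),(18,255,255)); q=np.argwhere(m[:, :])
print("orange",len(q),q.mean(0)[::-1],q.min(0),q.max(0)); print(proj(P,[.526,-.307,.178]))
g=cv2.cvtColor(w,cv2.COLOR_BGR2GRAY)
for r in range(int(u[1])-12,int(u[1])+20,8): print(r,g[r,int(u[0])-40:int(u[0])+44:3])
print("shift left",R_.T@(np.array([.507,-.307,.130])-p)/.03)
```

```text
[ 0.50755981 -0.30756907  0.19125114] -1.4844225943879779 [ 1.12463624 -0.38869981  0.10318896]
[254.69272513 228.80910341]
orange 141 [280.19148936 215.78014184] [205 277] [226 283]
[281.03126147 215.52823909]
216 [127 128 124 129 129 126  62  77  78  79  79  78  78  78  77  78  78  78
  78  78  72  85 111 110 128 137 136 132]
224 [132 133 128 126 128 128  63  77  78  78  77  78  77  78  77  78  77  78
  77  78  70  65  70  65 130 129 130 134]
232 [132 129 131 129 130 129  70  75  77  78  77  77  77  77  77  78  77  77
  77  77  71  76 132 134 135 130 130 125]
240 [130 131 132 132 130 126  70  75  76  76  76  77  75  75  76  75  76  76
  77  76  69  79 131 130 130 130 128 136]
shift left [ 0.02033397 -0.02156942  2.04166273]
```

Block edges at columns 232–276 (centre 254, predicted 254.7) and orange at (280,216) as predicted. Down and grip.

send_rows(commands=[[0,0,0,0.02,-0.01,0.4,1],[0,0,0,0.02,-0.01,0.9,1],[0,0,0,0.02,-0.01,1.4,1],[0,0,0,0.02,-0.01,1.8,1],[0,0,0,0.02,-0.01,2.02,1],[0,0,0,0.02,-0.01,2.02,1],[0,0,0,0.02,-0.01,2.02,1]])

```text
time_s: 16.17
position: [0.5068, -0.3067, 0.1315]
tcp_rot: [[0.026, 1.0, 0.002], [1.0, -0.026, -0.002], [-0.002, 0.002, -1.0]]
force: [0.5, -0.2, 1.3]
opening: 0.999
grasp_force: 0.0
```

send_rows(commands=[[0,0,0,0,0,0,0.6],[0,0,0,0,0,0,0.5],[0,0,0,0,0,0,0.2],[0,0,0,0,0,0,0.1],[0,0,0,0,0,0,0.1],[0,0,0,0,0,0,0.1],[0,0,0,0,0,0,0.1],[0,0,0,0,0,0,0.1],[0,0,0,0,0,0,0.1],[0,0,0,0,0,0,0.1],[0,0,0,0,0,0,0.1],[0,0,0,0,0,0,0.1]])

```text
time_s: 17.17
position: [0.5065, -0.3059, 0.1304]
tcp_rot: [[0.027, 1.0, 0.001], [1.0, -0.027, -0.0], [0.0, 0.001, -1.0]]
force: [3.7, 0.5, -2.3]
opening: 0.343
grasp_force: 30.0
```

Closed to 29.8 mm (block 30 mm) at 30 N: the button is flush. Pull up.

send_rows(commands=[[0,0,0,0,0,-0.1,0.1],[0,0,0,0,0,-0.25,0.1],[0,0,0,0,0,-0.45,0.1],[0,0,0,0,0,-0.7,0.1],[0,0,0,0,0,-0.95,0.1],[0,0,0,0,0,-1.2,0.1],[0,0,0,0,0,-1.45,0.1],[0,0,0,0,0,-1.7,0.1],[0,0,0,0,0,-1.95,0.1],[0,0,0,0,0,-2.2,0.1],[0,0,0,0,0,-2.45,0.1],[0,0,0,0,0,-2.7,0.1],[0,0,0,0,0,-2.9,0.1],[0,0,0,0,0,-3.05,0.1],[0,0,0,0,0,-3.15,0.1],[0,0,0,0,0,-3.2,0.1],[0,0,0,0,0,-3.2,0.1]])

```text
time_s: 18.58
position: [0.5064, -0.3059, 0.2258]
tcp_rot: [[0.027, 1.0, 0.001], [1.0, -0.027, 0.0], [0.0, 0.001, -1.0]]
force: [6.1, -0.4, -5.9]
opening: 0.342
grasp_force: 30.0
```

send_rows(commands=[[0,0,0,0,0,-0.05,0.1],[0,0,0,0,0,-0.1,0.1],[0,0,0,0,0,-0.1,0.1]])

```text
time_s: 18.83
position: [0.5064, -0.3059, 0.2286]
tcp_rot: [[0.027, 1.0, 0.001], [1.0, -0.027, 0.0], [0.0, 0.001, -1.0]]
force: [5.4, -1.5, -6.1]
opening: 0.338
grasp_force: 30.0
```

Rise 98.2 mm, steady 6 N pull; creep up to the stop.

send_rows(commands=[[0,0,0,0,0,-0.04,0.1],[0,0,0,0,0,-0.08,0.1],[0,0,0,0,0,-0.08,0.1],[0,0,0,0,0,-0.08,0.1]])

```text
time_s: 19.17
position: [0.5064, -0.3059, 0.2304]
tcp_rot: [[0.027, 1.0, 0.001], [1.0, -0.027, 0.001], [0.001, 0.001, -1.0]]
force: [5.8, -0.3, -7.8]
opening: 0.34
grasp_force: 30.0
```

send_rows(commands=[[0,0,0,0,0,-0.03,0.1],[0,0,0,0,0,-0.03,0.1],[0,0,0,0,0,-0.03,0.1]])

```text
time_s: 19.42
position: [0.5063, -0.3058, 0.2305]
tcp_rot: [[0.027, 1.0, 0.001], [1.0, -0.027, 0.001], [0.001, 0.001, -1.0]]
force: [7.2, -2.3, -11.9]
opening: 0.341
grasp_force: 30.0
```

Run:
```python
from h import *
w,P=snap("wrist"); t,Pt=snap("top"); s=read_state(); print(s["position"],s["force"],s["opening"],s["grasp_force"])
sd,Ps=snap("side")
for z in(.178,.278): print(proj(Ps,[.507,-.307,z+.023]))
# block/mast camera profile along the mast column in the side view, blue pyramid mask check
g=cv2.cvtColor(sd,cv2.COLOR_BGR2GRAY); u=proj(Ps,[.507,-.307,.16]).astype(int); print(u,g[150:285:5,u[0]])
a,b=blob(t,*YEL,(215,185,265,235)),proj(Pt,[.495,.0113,.085]); print("yellow top",a[0],a[2],b)
```

```text
[ 0.50636906 -0.30583786  0.23051294] [  7.18041269  -1.51134484 -11.52394855] 0.34169131543448467 29.9540975689888
[300.5207594  221.38308832]
[302.89000728 188.15983311]
[299 234] [21 10 10 10 16 59 27 38  8 19 12 36 99 94 90 94 93 93 95 81 44 11 15 14
 10 10 48]
yellow top [238.47527 212.79156] 1233 [239.17589206 211.05062009]
```

The TCP has stopped at a 100 mm rise while the pull increases to 12 N. The side view shows bare tube from row 210 to 240, which fits a fully extended mast. Handing in.

```bash
python3 -c "
from rig import bot
print(bot.hand_in())"
```

```text
the job is handed in; nothing more can be done
None
```

The yellow drum lies in the groove on the two blue ones, and the arm is holding the mast at its second stop with the button squeezed in; the job was handed in at about 19.5 s, and no verdict came back.

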